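Feed one bearing and slide it to its place on the kit sheet

TASK

Push the feeder's red plunger pad all the way in once and let it spring back, so that a single bearing comes out onto the table. Then lightly nudge that bearing along the table with the fingertips into the empty blue ring on the kit sheet that still lacks its bearing, leaving it lying flat and wholly inside the ring. Do not pinch, lift or stand up the bearing, do not feed a second one, and leave the other kit parts and the things on the table where they are.

Things in the scene. Friction and masses are not known exactly. Their poses are not given: they have to be found in the camera images.
- feeder: Bearing feeder screwed to the table: blue square magazine tube (outside 44 x 44, 45 mm high, open top, sight slits) holding four stacked bearings, on a base plate 3 mm thick, 70 wide, from x = -54 to +22 mm; behind the tube a grey guide housing 44 wide, 22 high. Origin: magazine axis at table height. +x points out of the gate: the bearing comes out and the plunger is pushed that way; z up.
- plunger (a joint): Travel of the plunger in m: 0 = out (rest), 0.060 = fully in, at its stop. A spring (3 N at the start, 7 N at the end, plus some drag) drives it back to 0 when let go. A full stroke pushes the lowest bearing out of the gate, off the base plate and onto the table; the next one drops down when the plunger is back.
- pad_face (a point): Centre of the outer face of the plunger's red push pad (upright plate 46 mm wide, 34 mm high, 8 mm thick, 4 to 38 mm above the table), 120 mm behind the magazine's axis when the plunger is out. The face looks along the feeder's -x; push it along the feeder's +x. The point moves with the plunger.
- exit (a point): Point 58.5 mm in front of the magazine's axis, 4.5 mm above the table: where the centre of the bearing comes to lie after a full stroke.
- bearing1_center (a point): Centre of the lowest bearing in the magazine, the one that comes out: steel ball bearing, flat ring 32 mm in diameter, 9 mm thick, 15 mm bore, about 30 g; lying flat. On the table its centre is 4.5 mm up. Its z axis is the bearing's axis.
- bearing2_center (a point): Centre of the second bearing from below in the magazine (same size); must stay in the magazine.
- bearing3_center (a point): Centre of the third bearing; must stay in the magazine.
- bearing4_center (a point): Centre of the top bearing; must stay in the magazine.
- ring_a (a point): Centre, at table height, of the empty printed blue ring (inner diameter 60 mm, line 3 mm wide) on the kit sheet that lacks its bearing. The sheet is white paper, 148 x 210 mm, taped flat on the table to the left or right of the feeder, no thickness to speak of. The sheet's bracket and nut lie 70 mm from this point towards the point's -x (the robot's side), 35 to 40 mm to either side.
- ring_b (a point): Centre of the same ring on the other kit sheet, on the other side of the feeder, whose bearing already lies in it.
- bracket_a: Orange printed fork bracket 32 x 46 x 22 mm (x, y, z) on the sheet that lacks its bearing; origin under its centre. Leave it.
- bracket_b: The same bracket on the other sheet. Leave it.
- nut_a: Black thumb nut, 24 mm diameter, 13 mm high, on the sheet that lacks its bearing; origin under its centre. Leave it.
- nut_b: The same nut on the other sheet. Leave it.
- bearing_done: Bearing that already lies in the other sheet's ring; origin under its centre. Leave it.
- glue: Small upright white glue bottle with a red cap, 34 mm diameter, 85 mm high; origin under its centre. Leave it.
- tape: Roll of masking tape lying flat, 80 mm diameter, 24 mm high; origin under its centre. Leave it.
- driver: Blue-handled screwdriver, 170 mm long, lying across the table beyond the feeder. Leave it.
Things that resemble listed ones, but are neither listed nor needed, are in the scene too. Leave any brown or orange look-alike of the part that bears bearing4_center alone.

How it is judged:
By the outcome, as a careful person would: the job done as asked, in the order asked, and still so for the second after the job is handed in, with the robot touching nothing.
It also fails if it takes over 58 s, if anything falls off the work surface, if the arm or the gripper's body presses on something with over 40 N, if the wrist force passes 120 N, or if a joint passes its speed limit or range.

ROBOT

A 6-joint arm with a two-finger parallel gripper is mounted at the origin on the work surface. World frame = base frame: x ahead of the robot, y to its left, z up, the work surface at z = 0. Lengths are in m, angles in degrees, forces in N, time in s.
With the tool pointing down it reaches from about 0.25 to 0.725 m from the base axis. Payload 4 kg.
Tool frame: the origin (TCP) lies midway between the tips of the shut fingers; the grasp point (between the pads) lies 19 mm behind it; x points along the fingers, y is the direction in which the jaws open and shut, and the axes are right-handed (so a half turn about x gives the same grasp; the last joint's range is limited). The gripper opens to 85 mm and grips with 20 to 120 N. Pads are 22 mm wide; open, the fingers measure 114 mm over their backs; the gripper's body (76 mm by 85 mm) begins 54 mm behind the grasp point. The pads swing forward as they close: fully open they stand 13 mm farther back than shut.
Start: joints at [75.229, 13.785, 0.286, 76.501, 0, 90], TCP at [0.127, 0.483, 0.231] pointing down, gripper open.
Joint ranges: [-155.79, 155.79], [-60.16, 107.12], [-62.33, 73.08], [-114, 123.19], [-81.49, 82.49], [-180, 180]. Speed limits (degrees/s): [159.86, 159.86, 180, 180, 180, 180].

INTERFACE

Orientations are given as [roll, pitch, yaw] about the fixed x, y, z axes, in that order (R = Rz(yaw) Ry(pitch) Rx(roll)).
In Python, from plant import robot gives the robot as it stands.
- The arm moves only by the shell command python3 -m jog 'ROWS' [FORCE]. ROWS is JSON, a list of rows, each an object of numbers: "wx", "wy", "wz": the turn, a rotation vector about the tool's x, y, z in degrees; "x", "y", "z": the shift along the tool's x, y, z in cm; "jaw": the finger opening in cm, from 0 to 8.54. A call has 1 to 20 rows; each row shifts and turns the commanded pose from where the row before left it, along the tool's axes as they then stand; what a row does not reach is not made up. A row lasts 1/12 s, in which the tool goes at most 41.7 mm and 7.16 degrees, less where a joint would pass 70% of its speed; a pose out of reach is approached as far as the arm can. A call with a gripper value outside its range is refused whole. The fingers move at their own pace and stop on an object; FORCE is the grip in N (left out, the last holds). Time passes only in rows, so rows that do not move let the fingers close. It gives the time, the measured TCP pose, the force and the opening at its end, in the units of the state.
- robot.read_state(): the state, without advancing time (a new reading comes with each control period).
- robot.grab_frame(name): name is "scene" or "top" or "wrist"; returns the picture (420x560x3 uint8, blue, green, red); there is no depth.
- robot.camera_model(name): a dict with "vertical_fov" (degrees; the focal length in pixels is half the picture's height over the tangent of half this angle, whatever the lens; pixels are square), "cx", "cy" (the principal point, pixels), "rvec" (rotation vector, rad) and "tvec" (3), from world to camera coordinates, as OpenCV has them. Camera axes: x right, y down, z forward; pixel columns grow to the right and rows downward; lengths in m; the calibration is good to about 2 mm. A picture is of the moment at which its call begins: read the wrist's pose just before it. camera_model takes no time and is no camera call; for the wrist camera it gives the pose at the moment of the call.
- robot.hand_in(): hands the job in, once; it reports no verdict.
The state is a dict: "clock": time; "joint_positions": joint angles; "joint_vel": joint speeds; "joint_efforts": joint torques, N m; "tool_pos": TCP position; "tool_rot": TCP orientation; "ft_force": force on the tool from outside, world axes, zero at the start; "torque": the same for the moment, N m; "finger_gap": opening from 0.0 (shut) to 1.0 (fully open).
Only numpy, scipy, OpenCV 4.12 (cv2) and the standard library are available. Lean on these libraries where they do the work, as an engineer would, in place of code of your own. Each camera call takes 0.05 s, during which the arm holds its last target.

## Working session

There is one attempt and no reset: what is moved stays moved. The work goes in short steps, Python scripts to look and compute and a shell command to move; the robot and the scene stay as the last step left them, time stands still between calls to the robot, and variables do not carry over. Pictures are saved under pics/ and viewed, and the job is handed in when it is done.

```bash
ls; mkdir -p pics; python3 - <<'E'
from plant import robot
import cv2
for n in("scene","top","wrist"):
    cv2.imwrite(f"pics/{n}0.png",robot.grab_frame(n)); print(n,robot.camera_model(n))
print(robot.read_state())
E
```

```text
pics
scene {'vertical_fov': 44.326144154336994, 'cx': 285.1509174748747, 'cy': 219.77268266661784, 'rvec': array([ 2.11978548,  0.98181712, -0.46591004]), 'tvec': array([-0.36203157, -0.24358259,  1.48161211])}
top {'vertical_fov': 46.45073854780266, 'cx': 270.8846463104528, 'cy': 207.63411868406072, 'rvec': array([ 2.20416275, -2.00948026,  0.21413333]), 'tvec': array([-0.04965906,  0.597294  ,  0.87217865])}
wrist {'vertical_fov': 64.6776412106451, 'cx': 279.9013441555368, 'cy': 209.79904627921837, 'rvec': array([-2.28854774, -1.76447228, -0.26757451]), 'tvec': array([-0.49918957, -0.03895153,  0.37893998])}
{'clock': 0.15, 'joint_positions': array([ 7.52273495e+01,  1.38242969e+01,  2.31957001e-01,  7.65004761e+01,
       -6.95943674e-04,  9.00010119e+01]), 'joint_vel': array([-0.02015573, -0.13103357,  0.2609637 ,  0.01090166, -0.09501658,
        0.01036013]), 'joint_efforts': array([-5.44602754e-04, -3.72634757e+01,  2.52639073e+01,  1.23647784e-02,
       -6.80950029e-05,  8.46409023e-06]), 'tool_pos': array([0.12737674, 0.48302064, 0.23060331]), 'tool_rot': array([ -89.56938735,   89.90718132, -104.34304924]), 'ft_force': array([ 0.4839192 ,  0.21238129, -0.31923456]), 'torque': array([-0.0375518 ,  0.04569396, -0.03417448]), 'finger_gap': 1.00215854299476}
```

View pics/top0.png

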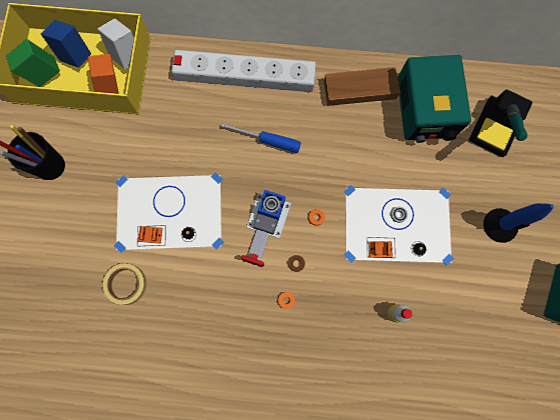

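View pics/scene0.png

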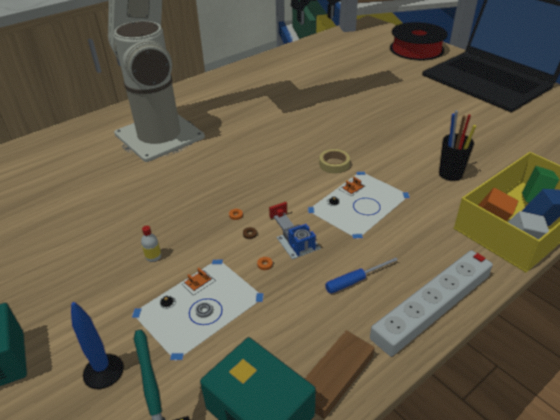

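View pics/wrist0.png

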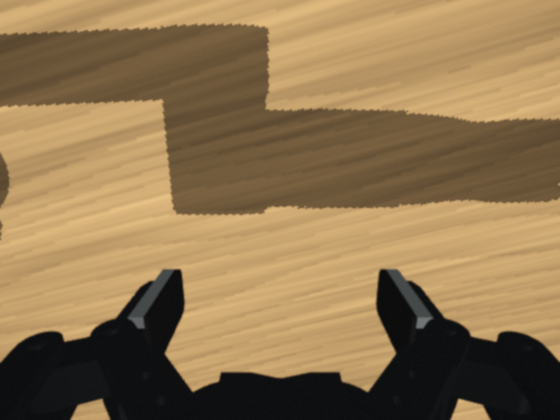

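```bash
cat > h.py <<'E'
import numpy as np, cv2
from plant import robot
def model(n):
    m=robot.camera_model(n); R=cv2.Rodrigues(np.array(m["rvec"]))[0]; f=210/np.tan(np.radians(m["vertical_fov"]/2))
    return R,np.array(m["tvec"]),f,m["cx"],m["cy"]
def p2w(M,u,v,z):
    R,t,f,cx,cy=M; d=R.T@np.array([(u-cx)/f,(v-cy)/f,1]); o=-R.T@t
    return o+d*(z-o[2])/d[2]
def w2p(M,p):
    R,t,f,cx,cy=M; c=R@np.array(p)+t; return np.array([f*c[0]/c[2]+cx,f*c[1]/c[2]+cy])
E
python3 - <<'E'
from h import *
M=model("top")
print("cam",-M[0].T@M[1])
for n,u,v,z in [("ringA",169,201,0),("ringB",397.5,213.5,0),("bear_done",398,214,.009),("orange1",316,217,.009),("brown",296,263,.009),("orange2",286,300,.009),("mag top",271,205,.045),("padtop",252.5,260,.038),("glue",406,313,.085),("tape",123.5,284,.024),("driver1",220,126,.01),("driver2",300,147,.01),("tapeblob",121,182,0),("",216,178,0),("",217,242,0),("",120,246,0)]:
    print(n,p2w(M,u,v,z).round(4))
im=cv2.imread("pics/top0.png")
cv2.imwrite("pics/topc.png",cv2.resize(im[175:285,210:330],None,fx=5,fy=5,interpolation=cv2.INTER_CUBIC))
cv2.imwrite("pics/topd.png",cv2.resize(im[165:265,100:230],None,fx=5,fy=5,interpolation=cv2.INTER_CUBIC))
im=cv2.imread("pics/scene0.png")
cv2.imwrite("pics/scc.png",cv2.resize(im[165:285,220:420],None,fx=4,fy=4,interpolation=cv2.INTER_CUBIC))
E
```

```text
cam [ 0.40658895 -0.00873258  0.97700097]
ringA [0.607  0.2153 0.    ]
ringB [ 0.6242 -0.2514  0.    ]
bear_done [ 0.6213 -0.2502  0.009 ]
orange1 [ 0.5998 -0.0858  0.009 ]
brown [ 0.5039 -0.0532  0.009 ]
orange2 [ 0.4305 -0.0397  0.009 ]
mag top [0.6083 0.0062 0.045 ]
padtop [0.499  0.0317 0.038 ]
glue [ 0.4256 -0.2523  0.085 ]
tape [0.4316 0.2749 0.024 ]
driver1 [0.7744 0.1285 0.01  ]
driver2 [ 0.744  -0.0419  0.01  ]
tapeblob [0.6377 0.3192 0.    ]
 [0.6643 0.1253 0.    ]
 [0.5322 0.108  0.    ]
 [0.5062 0.3006 0.    ]
```

View pics/topc.png

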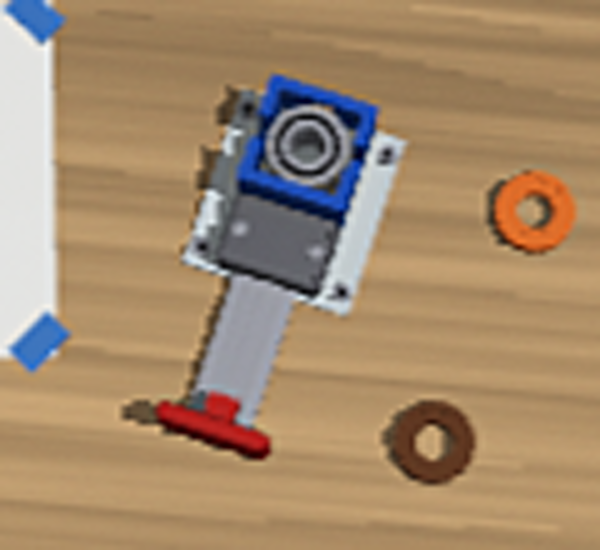

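View pics/topd.png

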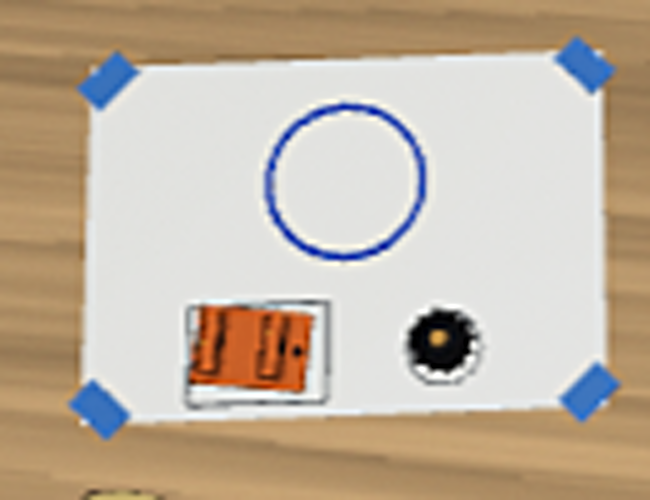

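View pics/scc.png

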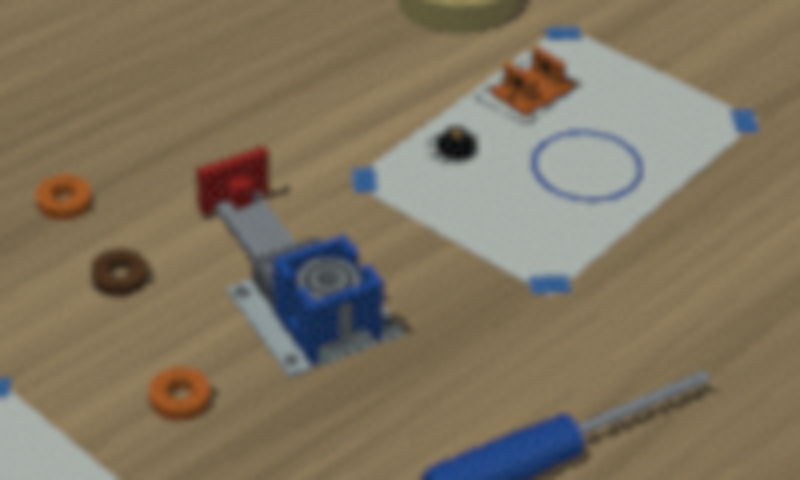

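```bash
cat >> h.py <<'E'
from scipy.spatial.transform import Rotation as Ro
def tool():
    s=robot.read_state(); return s, np.array(s["tool_pos"]), Ro.from_euler("xyz",s["tool_rot"],degrees=True).as_matrix()
def plan(target,zdir_deg=None):
    """shift in cm along present tool axes; turn about tool x so tool z points at heading"""
    s,p,R=tool(); print("clk",round(s["clock"],2),"pos",p.round(4),"F",np.round(s["ft_force"],1),"gap",round(s["finger_gap"],3))
    print("zhead",round(np.degrees(np.arctan2(R[1,2],R[0,2])),2),"xaxis",R[:,0].round(3))
    print("shift cm",(R.T@(np.array(target)-p)*100).round(2))
    if zdir_deg is not None:
        h=np.array([np.cos(np.radians(zdir_deg)),np.sin(np.radians(zdir_deg)),0])
        h=R.T@h; print("wx",round(np.degrees(np.arctan2(-h[1],h[2])),2))
    e=R[:,0]; # tilt correction
    c=R.T@np.cross(e,[0,0,-1]); print("tilt fix wx,wy,wz",np.degrees(c).round(2))
E
python3 - <<'E'
from h import *
from scipy.optimize import least_squares
s,p,R=tool(); print(R.round(3))
W=model("wrist"); print("wristcam",-W[0].T@W[1], "in tool", R.T@(-W[0].T@W[1]-p), "fwd tool",R.T@W[0][2])
M=model("top")
c2=lambda c,ox,oy:(ox+(c[0]+.5)/5-.5, oy+(c[1]+.5)/5-.5)
obs=[((22,22,45),(275,75)),((22,-22,45),(380,105)),((-22,-22,45),(345,217)),((-22,22,45),(240,185)),((-54,-35,3),(350,316)),((-54,35,3),(182,262)),((22,-35,3),(407,140)),((-120,23,38),(157,412)),((-120,-23,38),(265,459)),((-112,-23,38),(271,440)),((-112,23,38),(163,401))]
def res(q):
    r=[]
    a=q[2];Rz=np.array([[np.cos(a),-np.sin(a),0],[np.sin(a),np.cos(a),0],[0,0,1]])
    for P,c in obs: r+=list(w2p(M,Rz@np.array(P)/1000+[q[0],q[1],0])-c2(c,210,175))
    return r
o=least_squares(res,[.608,.006,-.23],loss="soft_l1"); q=o.x; print(q,np.degrees(q[2]),np.reshape(o.fun,(-1,2)).round(1) if len(o.fun)==22 else o.cost)
f=np.array([np.cos(q[2]),np.sin(q[2])]); n=np.array([-f[1],f[0]])
print("pad",q[:2]-.12*f,"exit",q[:2]+.0585*f,"f",f)
# ring A: blue pixels
im=cv2.imread("pics/top0.png").astype(int); sub=im[175:230,140:200]
m=(sub[...,0]-sub[...,2]>50); ys,xs=np.nonzero(m); print(len(xs))
pts=np.array([p2w(M,x+140,y+175,0)[:2] for x,y in zip(xs,ys)])
A=np.c_[2*pts,np.ones(len(pts))]; sol=np.linalg.lstsq(A,(pts**2).sum(1),rcond=None)[0]
print("ring",sol[:2],np.sqrt(sol[2]+sol[0]**2+sol[1]**2))
# scene camera cross-check
S=model("scene")
for nme,u,v,z in [("ringA",220+587/4,165+166/4,0),("magtop",220+328/4,165+276/4,.045),("padtop",220+233/4,165+160/4,.038)]: print(nme,p2w(S,u,v,z))
E
```

```text
[[-0.     0.255  0.967]
 [-0.002  0.967 -0.255]
 [-1.    -0.002  0.   ]]
wristcam [0.05404265 0.50229509 0.37293697] in tool [-0.14233429 -0.0002936  -0.075823  ] fwd tool [9.54712287e-01 8.83336011e-04 2.97529274e-01]
[ 0.61155859  0.00549054 -0.22934709] -13.140620336798213 [[-0.2 -0.1]
 [ 0.1  0.8]
 [ 0.1 -0.6]
 [-0.4 -1.2]
 [-0.2  0.4]
 [ 0.5  0.3]
 [ 0.1  0.5]
 [-0.6  1.4]
 [ 0.5 -0.4]
 [ 0.6 -0.6]
 [-0.5 -0.3]]
pad [0.49470079 0.03277155] exit [ 0.66852677 -0.00780895] f [ 0.97381504 -0.22734176]
145
ring [0.60730679 0.21599456] 0.0314601002804506
ringA [0.61134685 0.21401045 0.        ]
magtop [0.61920026 0.00204853 0.045     ]
padtop [0.50501204 0.03027976 0.038     ]
```

```bash
python3 - <<'E'
from h import *
plan([.445,.0445,.14],-13.14)
E
```

```text
clk 0.15 pos [0.1274 0.483  0.2306] F [ 0.5  0.2 -0.3] gap 1.002
zhead -14.77 xaxis [-0.    -0.002 -1.   ]
shift cm [  9.12 -34.29  41.89]
wx -1.63
tilt fix wx,wy,wz [-0.    0.    0.09]
```

```bash
python3 -m jog '[{"x":0.6,"y":-2.28,"z":2.79,"wx":1.6,"jaw":0},{"x":0.6,"y":-2.28,"z":2.79},{"x":0.6,"y":-2.28,"z":2.79},{"x":0.6,"y":-2.28,"z":2.79},{"x":0.6,"y":-2.28,"z":2.79},{"x":0.6,"y":-2.28,"z":2.79},{"x":0.6,"y":-2.28,"z":2.79},{"x":0.6,"y":-2.28,"z":2.79},{"x":0.6,"y":-2.28,"z":2.79},{"x":0.6,"y":-2.28,"z":2.79},{"x":0.6,"y":-2.28,"z":2.79},{"x":0.6,"y":-2.28,"z":2.79},{"x":0.6,"y":-2.28,"z":2.79},{"x":0.6,"y":-2.28,"z":2.79},{"x":0.6,"y":-2.28,"z":2.79},{}]'; python3 - <<'E'
from h import *
plan([.4557,.0418,.14],-13.14)
W=model("wrist");cv2.imwrite("pics/w1.png",robot.grab_frame("wrist")); np.save("w1.npy",np.array(W,dtype=object),allow_pickle=True)
E
```

```text
clk 0.15 pos [0.1274 0.483  0.2306] F [ 0.5  0.2 -0.3] gap 1.002
zhead -14.77 xaxis [-0.    -0.002 -1.   ]
shift cm [  9.12 -34.28  43.  ]
wx -1.63
tilt fix wx,wy,wz [-0.    0.    0.09]schema error: expected keys wx, wy, wz, x, y, z, jaw
```

View pics/w1.png

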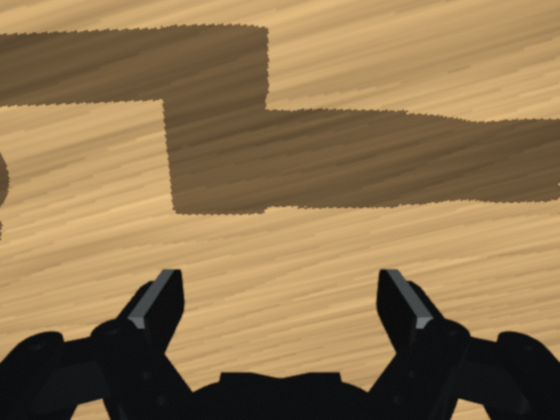

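```bash
python3 -m jog '[{"x":0.6,"y":-2.28,"z":2.79,"wx":0,"wy":0,"wz":0,"jaw":0},{"x":0.6,"y":-2.28,"z":2.79,"wx":0,"wy":0,"wz":0,"jaw":0},{"x":0.6,"y":-2.28,"z":2.79,"wx":0,"wy":0,"wz":0,"jaw":0},{"x":0.6,"y":-2.28,"z":2.79,"wx":0,"wy":0,"wz":0,"jaw":0},{"x":0.6,"y":-2.28,"z":2.79,"wx":0,"wy":0,"wz":0,"jaw":0},{"x":0.6,"y":-2.28,"z":2.79,"wx":0,"wy":0,"wz":0,"jaw":0},{"x":0.6,"y":-2.28,"z":2.79,"wx":0,"wy":0,"wz":0,"jaw":0},{"x":0.6,"y":-2.28,"z":2.79,"wx":0,"wy":0,"wz":0,"jaw":0},{"x":0.6,"y":-2.28,"z":2.79,"wx":0,"wy":0,"wz":0,"jaw":0},{"x":0.6,"y":-2.28,"z":2.79,"wx":0,"wy":0,"wz":0,"jaw":0},{"x":0.6,"y":-2.28,"z":2.79,"wx":0,"wy":0,"wz":0,"jaw":0},{"x":0.6,"y":-2.28,"z":2.79,"wx":0,"wy":0,"wz":0,"jaw":0},{"x":0.6,"y":-2.28,"z":2.79,"wx":0,"wy":0,"wz":0,"jaw":0},{"x":0.6,"y":-2.28,"z":2.79,"wx":0,"wy":0,"wz":0,"jaw":0},{"x":0.6,"y":-2.28,"z":2.79,"wx":-1.6,"wy":0,"wz":0,"jaw":0},{"x":0,"y":0,"z":0,"wx":0,"wy":0,"wz":0,"jaw":0},{"x":0,"y":0,"z":0,"wx":0,"wy":0,"wz":0,"jaw":0}]'; python3 - <<'E'
from h import *
plan([.4557,.0418,.14],-13.14)
W=model("wrist");cv2.imwrite("pics/w2.png",robot.grab_frame("wrist")); np.save("w1.npy",np.array(W,dtype=object),allow_pickle=True)
E
```

```text
clock: 1.62
tool_pos: [0.4452, 0.0445, 0.1406]
tool_rot: [-168.9, 89.9, 177.7]
ft_force: [-0.6, 1.2, -0.5]
finger_gap: 0.005
clk 1.62 pos [0.4452 0.0445 0.1406] F [-0.6  1.2 -0.5] gap 0.005
zhead -13.42 xaxis [-0.001  0.    -1.   ]
shift cm [ 0.06 -0.02  1.08]
wx -0.28
tilt fix wx,wy,wz [-0.   -0.08  0.02]
```

View pics/w2.png

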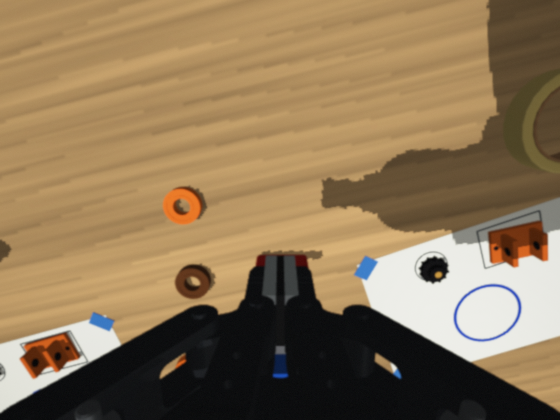

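```bash
python3 - <<'E'
from h import *
W=model("wrist"); print("ringA wrist",p2w(W,487.5,313,0),"padedges",p2w(W,257,260,.03),p2w(W,308,260,.03), "nut",p2w(W,432,268,0.013))
T=model("top"); print("nut top",p2w(T,188,233,.013))
E
python3 -m jog '[{"x":3.1,"y":0,"z":0,"wx":-0.3,"wy":0,"wz":0,"jaw":0},{"x":3.1,"y":0,"z":0,"wx":0,"wy":0,"wz":0,"jaw":0},{"x":3.1,"y":0,"z":0,"wx":0,"wy":0,"wz":0,"jaw":0},{"x":3.1,"y":0,"z":0,"wx":0,"wy":0,"wz":0,"jaw":0},{"x":0,"y":0,"z":1.5,"wx":0,"wy":0,"wz":0,"jaw":0},{"x":0,"y":0,"z":1.5,"wx":0,"wy":0,"wz":0,"jaw":0},{"x":0,"y":0,"z":0,"wx":0,"wy":0,"wz":0,"jaw":0}]'; python3 - <<'E'
from h import *
plan([.4947,.0328,.015],-13.14)
W=model("wrist");cv2.imwrite("pics/w3.png",robot.grab_frame("wrist"))
E
```

```text
ringA wrist [0.60774868 0.21819123 0.        ] padedges [0.48588111 0.01600638 0.03      ] [0.49571015 0.05764199 0.03      ] nut [0.53756071 0.16459685 0.013     ]
nut top [0.54310357 0.16592725 0.013     ]
clock: 2.25
tool_pos: [0.4762, 0.0407, 0.0174]
tool_rot: [17.7, 89.9, 4.9]
ft_force: [0.4, 0.4, 1.4]
finger_gap: 0.004
clk 2.25 pos [0.4762 0.0407 0.0174] F [0.4 0.4 1.4] gap 0.004
zhead -12.76 xaxis [ 0.002  0.    -1.   ]
shift cm [ 0.25 -0.36  1.97]
wx 0.38
tilt fix wx,wy,wz [ 0.    0.13 -0.04]
```

View pics/w3.png

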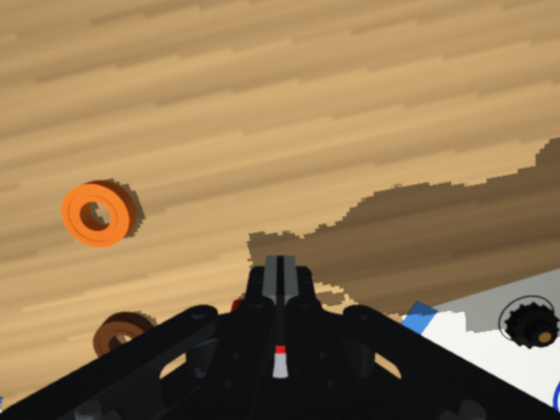

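```bash
python3 -m jog '[{"x":0.1,"y":-0.36,"z":0,"wx":0.4,"wy":0,"wz":0,"jaw":0},{"x":0,"y":0,"z":0.4,"wx":0,"wy":0,"wz":0,"jaw":0},{"x":0,"y":0,"z":0.4,"wx":0,"wy":0,"wz":0,"jaw":0},{"x":0,"y":0,"z":0.4,"wx":0,"wy":0,"wz":0,"jaw":0},{"x":0,"y":0,"z":0.4,"wx":0,"wy":0,"wz":0,"jaw":0},{"x":0,"y":0,"z":0,"wx":0,"wy":0,"wz":0,"jaw":0}]'; python3 - <<'E'
from h import *
plan([.4947,.0328,.015],-13.14)
E
```

```text
clock: 2.8
tool_pos: [0.4886, 0.0324, 0.0164]
tool_rot: [164.4, 89.9, 151.1]
ft_force: [-2.7, 1.8, 3.2]
finger_gap: 0.002
clk 2.8 pos [0.4886 0.0324 0.0164] F [-2.7  1.8  3.2] gap 0.002
zhead -13.27 xaxis [-0.001  0.001 -1.   ]
shift cm [0.14 0.18 0.58]
wx -0.13
tilt fix wx,wy,wz [ 0.   -0.09 -0.02]
```

```bash
python3 -m jog '[{"x":0,"y":0.04,"z":0.5,"wx":0,"wy":0,"wz":0,"jaw":0},{"x":0,"y":0.04,"z":0.5,"wx":0,"wy":0,"wz":0,"jaw":0},{"x":0,"y":0.04,"z":0.5,"wx":0,"wy":0,"wz":0,"jaw":0},{"x":0,"y":0.04,"z":0.5,"wx":0,"wy":0,"wz":0,"jaw":0},{"x":0,"y":0,"z":0.5,"wx":0,"wy":0,"wz":0,"jaw":0},{"x":0,"y":0,"z":0.5,"wx":0,"wy":0,"wz":0,"jaw":0},{"x":0,"y":0,"z":0.5,"wx":0,"wy":0,"wz":0,"jaw":0},{"x":0,"y":0,"z":0.5,"wx":0,"wy":0,"wz":0,"jaw":0},{"x":0,"y":0,"z":0.5,"wx":0,"wy":0,"wz":0,"jaw":0},{"x":0,"y":0,"z":0,"wx":0,"wy":0,"wz":0,"jaw":0}]'; python3 - <<'E'
from h import *
f=np.array([.97382,-.22734,0])
plan(np.array([.4947,.0328,.015])+f*.05,-13.14)
E
```

```text
clock: 3.63
tool_pos: [0.531, 0.0227, 0.0158]
tool_rot: [-154.6, 89.7, -167.9]
ft_force: [-5.4, 0.0, 4.1]
finger_gap: 0.002
clk 3.63 pos [0.531  0.0227 0.0158] F [-5.4  0.   4.1] gap 0.002
zhead -13.31 xaxis [-0.005 -0.001 -1.   ]
shift cm [0.07 0.16 1.24]
wx -0.17
tilt fix wx,wy,wz [ 0.   -0.26  0.12]
```

```bash
python3 -m jog '[{"x":0,"y":0.05,"z":0.4,"wx":0,"wy":0,"wz":0,"jaw":0},{"x":0,"y":0.05,"z":0.4,"wx":0,"wy":0,"wz":0,"jaw":0},{"x":0,"y":0,"z":0.4,"wx":0,"wy":0,"wz":0,"jaw":0},{"x":0,"y":0,"z":0.2,"wx":0,"wy":0,"wz":0,"jaw":0},{"x":0,"y":0,"z":0,"wx":0,"wy":0,"wz":0,"jaw":0}]';python3 -m jog '[{"x":0,"y":0,"z":0.2,"wx":0,"wy":0,"wz":0,"jaw":0},{"x":0,"y":0,"z":0,"wx":0,"wy":0,"wz":0,"jaw":0}]';python3 -m jog '[{"x":0,"y":0,"z":0.2,"wx":0,"wy":0,"wz":0,"jaw":0},{"x":0,"y":0,"z":0,"wx":0,"wy":0,"wz":0,"jaw":0}]'; python3 - <<'E'
from h import *
f=np.array([.97382,-.22734,0])
plan(np.array([.4947,.0328,.015])+f*.05,-13.14)
cv2.imwrite("pics/t1.png",cv2.resize(robot.grab_frame("top")[150:280,200:340],None,fx=4,fy=4))
cv2.imwrite("pics/s1.png",cv2.resize(robot.grab_frame("scene")[165:285,220:420],None,fx=4,fy=4))
E
```

```text
clock: 4.05
tool_pos: [0.5437, 0.0201, 0.0155]
tool_rot: [-151.3, 89.6, -164.6]
ft_force: [-7.9, -1.3, 5.2]
finger_gap: 0.0
clock: 4.22
tool_pos: [0.5436, 0.0201, 0.0154]
tool_rot: [-161.4, 89.4, -174.7]
ft_force: [-10.9, -0.8, 8.9]
finger_gap: -0.0
clock: 4.38
tool_pos: [0.5436, 0.0201, 0.0153]
tool_rot: [-166.6, 89.2, -179.9]
ft_force: [-15.5, 0.7, 11.7]
finger_gap: -0.004
clk 4.38 pos [0.5436 0.0201 0.0153] F [-15.5   0.7  11.7] gap -0.004
zhead -13.28 xaxis [-0.014 -0.    -1.   ]
shift cm [ 0.03  0.12 -0.05]
wx -0.14
tilt fix wx,wy,wz [-0.   -0.78  0.19]
```

View pics/t1.png

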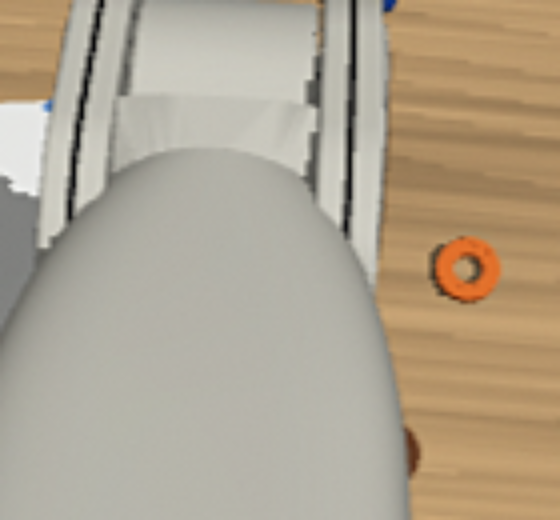

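View pics/s1.png

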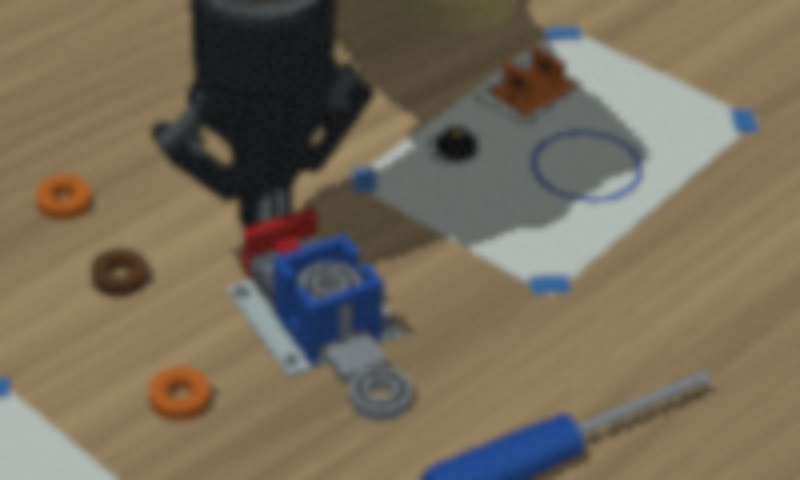

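```bash
python3 -m jog '[{"x":0,"y":0,"z":-0.8,"wx":0,"wy":0,"wz":0,"jaw":0},{"x":0,"y":0,"z":-1,"wx":0,"wy":0,"wz":0,"jaw":0},{"x":0,"y":0,"z":-1,"wx":0,"wy":0,"wz":0,"jaw":0},{"x":0,"y":0,"z":-1,"wx":0,"wy":0,"wz":0,"jaw":0},{"x":0,"y":0,"z":-1,"wx":0,"wy":0,"wz":0,"jaw":0},{"x":0,"y":0,"z":-1,"wx":0,"wy":0,"wz":0,"jaw":0},{"x":0,"y":0,"z":-1,"wx":0,"wy":0,"wz":0,"jaw":0},{"x":0,"y":0,"z":-1,"wx":0,"wy":0,"wz":0,"jaw":0},{"x":0,"y":0,"z":-1,"wx":0,"wy":0,"wz":0,"jaw":0},{"x":-2.5,"y":0,"z":0,"wx":0,"wy":0,"wz":0,"jaw":0},{"x":-3,"y":0,"z":0,"wx":0,"wy":0,"wz":0,"jaw":0},{"x":-3,"y":0,"z":0,"wx":0,"wy":0,"wz":0,"jaw":0},{"x":-3,"y":0,"z":0,"wx":0,"wy":0,"wz":0,"jaw":0},{"x":0,"y":0,"z":0,"wx":0,"wy":0,"wz":0,"jaw":0}]'; python3 - <<'E'
from h import *
plan([.656,-.062,.14],-103.1)
cv2.imwrite("pics/s2.png",cv2.resize(robot.grab_frame("scene")[165:285,220:420],None,fx=4,fy=4))
E
```

```text
clock: 5.65
tool_pos: [0.4698, 0.0408, 0.1373]
tool_rot: [16.7, 89.3, 3.4]
ft_force: [0.3, 0.9, -0.9]
finger_gap: 0.004
clk 5.65 pos [0.4698 0.0408 0.1373] F [ 0.3  0.9 -0.9] gap 0.004
zhead -13.28 xaxis [ 0.012  0.001 -1.   ]
shift cm [-0.05 -5.72 20.49]
wx 89.82
tilt fix wx,wy,wz [ 0.    0.67 -0.2 ]
```

View pics/s2.png

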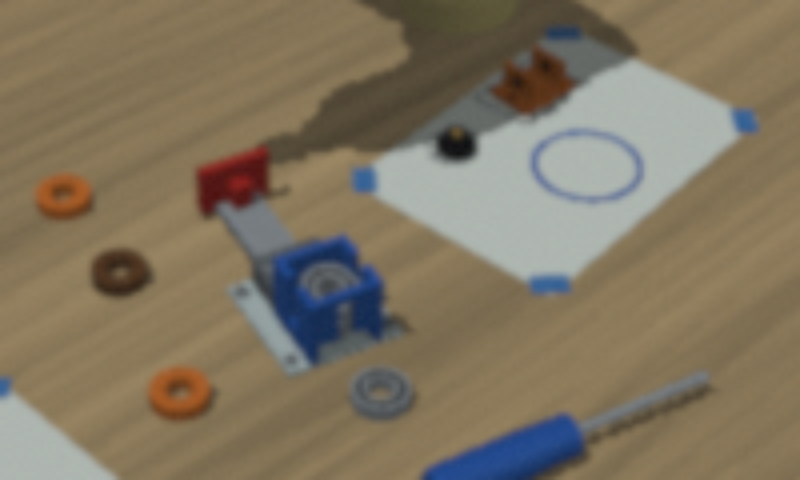

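```bash
python3 -m jog '[{"x":0,"y":-0.9,"z":2.93,"wx":0,"wy":0.67,"wz":-0.2,"jaw":2},{"x":0,"y":-0.81,"z":2.93,"wx":0,"wy":0,"wz":0,"jaw":2},{"x":0,"y":-0.81,"z":2.93,"wx":0,"wy":0,"wz":0,"jaw":2},{"x":0,"y":-0.8,"z":2.93,"wx":0,"wy":0,"wz":0,"jaw":2},{"x":0,"y":-0.8,"z":2.93,"wx":0,"wy":0,"wz":0,"jaw":2},{"x":0,"y":-0.8,"z":2.93,"wx":0,"wy":0,"wz":0,"jaw":2},{"x":0,"y":-0.8,"z":2.93,"wx":0,"wy":0,"wz":0,"jaw":2},{"x":0,"y":0,"z":0,"wx":6.9,"wy":0,"wz":0,"jaw":2},{"x":0,"y":0,"z":0,"wx":6.9,"wy":0,"wz":0,"jaw":2},{"x":0,"y":0,"z":0,"wx":6.9,"wy":0,"wz":0,"jaw":2},{"x":0,"y":0,"z":0,"wx":6.9,"wy":0,"wz":0,"jaw":2},{"x":0,"y":0,"z":0,"wx":6.9,"wy":0,"wz":0,"jaw":2},{"x":0,"y":0,"z":0,"wx":6.9,"wy":0,"wz":0,"jaw":2},{"x":0,"y":0,"z":0,"wx":6.9,"wy":0,"wz":0,"jaw":2},{"x":0,"y":0,"z":0,"wx":6.9,"wy":0,"wz":0,"jaw":2},{"x":0,"y":0,"z":0,"wx":6.9,"wy":0,"wz":0,"jaw":2},{"x":0,"y":0,"z":0,"wx":6.9,"wy":0,"wz":0,"jaw":2},{"x":0,"y":0,"z":0,"wx":6.9,"wy":0,"wz":0,"jaw":2},{"x":0,"y":0,"z":0,"wx":6.9,"wy":0,"wz":0,"jaw":2},{"x":0,"y":0,"z":0,"wx":6.9,"wy":0,"wz":0,"jaw":2}]'; python3 -m jog '[{"x":0,"y":0,"z":0,"wx":0,"wy":0,"wz":0,"jaw":2},{"x":0,"y":0,"z":0,"wx":0,"wy":0,"wz":0,"jaw":2}]'; python3 - <<'E'
from h import *
plan([.656,-.062,.02],-103.1)
print(robot.read_state()["joint_positions"].round(1))
cv2.imwrite("pics/w4.png",robot.grab_frame("wrist"))
cv2.imwrite("pics/t4.png",robot.grab_frame("top"))
E
```

```text
clock: 7.37
tool_pos: [0.6511, -0.0623, 0.1275]
tool_rot: [-73.6, 89.2, -176.9]
ft_force: [0.6, 1.3, -1.1]
finger_gap: 0.234
clock: 7.53
tool_pos: [0.6512, -0.0623, 0.128]
tool_rot: [-74.4, 89.2, -177.2]
ft_force: [-0.1, -0.6, 0.6]
finger_gap: 0.233
clk 7.53 pos [ 0.6512 -0.0623  0.128 ] F [-0.1 -0.6  0.6] gap 0.233
zhead -102.8 xaxis [-0.014 -0.001 -1.   ]
shift cm [10.79  0.61 -0.18]
wx 0.3
tilt fix wx,wy,wz [0.   0.22 0.78]
[-5.4 35.2 17.6 73.2 -0.1 97.4]
```

View pics/w4.png

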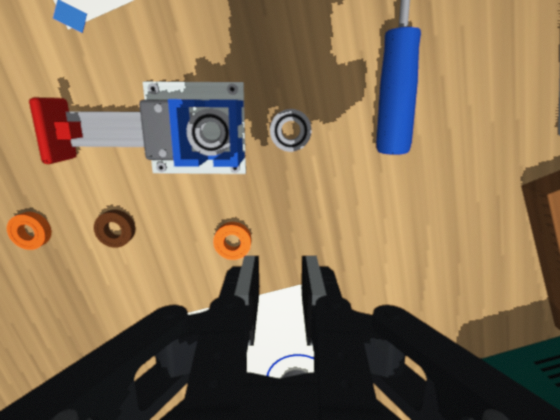

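View pics/t4.png

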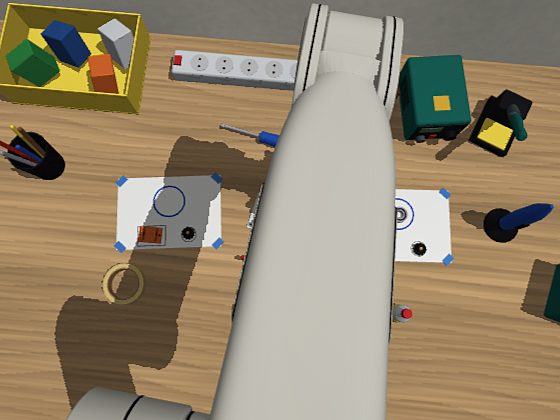

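```bash
python3 - <<'E'
from h import *
W=model("wrist");s,p,R=tool()
for n,u,v,z in [("bearing",290,130,.009),("magtop",209,131,.045),("base fr -y corner",244,174,.003),("base fr +y",243,82,.003),("orange",232,240,.009)]:
    q=p2w(W,u,v,z); print(n,q.round(4),"tool",((R.T@(q-p))*100).round(2))
E
```

```text
bearing [ 0.6706 -0.007   0.009 ] tool [11.92  0.8  -5.86]
magtop [0.6179 0.0068 0.045 ] tool [ 8.39 -4.7  -6.03]
base fr -y corner [ 0.6264 -0.0334  0.003 ] tool [12.58 -2.92 -2.31]
base fr +y [0.6435 0.035  0.003 ] tool [12.56 -2.77 -9.35]
orange [ 0.6029 -0.0854  0.009 ] tool [12.02 -4.06  3.28]
```

```bash
python3 -m jog '[{"x":0,"y":0.68,"z":-0.18,"wx":0.3,"wy":0.2,"wz":0.78,"jaw":2},{"x":3.5,"y":0,"z":0,"wx":0,"wy":0,"wz":0,"jaw":2},{"x":3.5,"y":0,"z":0,"wx":0,"wy":0,"wz":0,"jaw":2},{"x":3.5,"y":0,"z":0,"wx":0,"wy":0,"wz":0,"jaw":2},{"x":0.5,"y":0,"z":0,"wx":0,"wy":0,"wz":0,"jaw":2},{"x":0,"y":0,"z":0,"wx":0,"wy":0,"wz":0,"jaw":2},{"x":0,"y":0,"z":0,"wx":0,"wy":0,"wz":0,"jaw":2}]'; python3 - <<'E'
from h import *
plan([.6581,-.0606,.004],-103.1)
cv2.imwrite("pics/w5.png",robot.grab_frame("wrist"))
W=model("wrist"); print(w2p(W,[.6706,-.007,.009]))
E
```

```text
clock: 8.22
tool_pos: [0.6598, -0.0622, 0.0204]
tool_rot: [94.9, 89.8, -8.3]
ft_force: [0.6, -0.4, 0.3]
finger_gap: 0.235
clk 8.22 pos [ 0.6598 -0.0622  0.0204] F [ 0.6 -0.4  0.3] gap 0.235
zhead -103.25 xaxis [ 0.003 -0.    -1.   ]
shift cm [ 1.64 -0.21 -0.11]
wx -0.15
tilt fix wx,wy,wz [-0.   -0.02 -0.18]
[272.26655564 151.12183447]
```

View pics/w5.png

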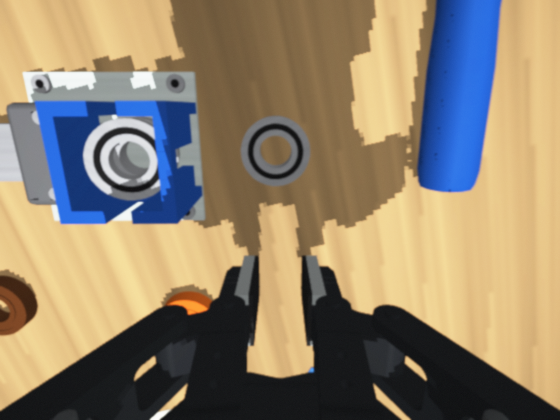

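```bash
python3 -m jog '[{"x":0.9,"y":-0.15,"z":0,"wx":0,"wy":0,"wz":-0.2,"jaw":2},{"x":0.3,"y":0,"z":0,"wx":0,"wy":0,"wz":0,"jaw":2},{"x":0,"y":0,"z":0,"wx":0,"wy":0,"wz":0,"jaw":2}]';  python3 -m jog '[{"x":0.2,"y":0,"z":0,"wx":0,"wy":0,"wz":0,"jaw":2},{"x":0,"y":0,"z":0,"wx":0,"wy":0,"wz":0,"jaw":2},{"x":0,"y":0,"z":0,"wx":0,"wy":0,"wz":0,"jaw":2}]'; python3 - <<'E'
from h import *
plan([.6581,-.0606,.004],-103.1)
E
```

```text
clock: 8.52
tool_pos: [0.6576, -0.0617, 0.0077]
tool_rot: [-98.8, 89.9, 158.0]
ft_force: [-0.4, 0.7, -0.5]
finger_gap: 0.232
clock: 8.77
tool_pos: [0.6576, -0.0618, 0.0055]
tool_rot: [-90.6, 89.9, 166.2]
ft_force: [-0.1, -0.8, -0.9]
finger_gap: 0.232
clk 8.77 pos [ 0.6576 -0.0618  0.0055] F [-0.1 -0.8 -0.9] gap 0.232
zhead -103.27 xaxis [-0.001  0.    -1.   ]
shift cm [ 0.15  0.03 -0.12]
wx -0.17
tilt fix wx,wy,wz [ 0.   -0.    0.08]
```

```bash
python3 -m jog '[{"x":0.2,"y":0,"z":0,"wx":-0.1,"wy":0,"wz":0,"jaw":2},{"x":0,"y":0,"z":0,"wx":0,"wy":0,"wz":0,"jaw":2},{"x":0,"y":0,"z":-1,"wx":0,"wy":0,"wz":0,"jaw":2},{"x":0,"y":0,"z":-1,"wx":0,"wy":0,"wz":0,"jaw":2},{"x":0,"y":0,"z":-0.5,"wx":0,"wy":0,"wz":0,"jaw":2},{"x":0,"y":0,"z":0,"wx":0,"wy":0,"wz":0,"jaw":2},{"x":0,"y":0,"z":0,"wx":0,"wy":0,"wz":0,"jaw":2}]'; python3 - <<'E'
from h import *
plan([.6706,-.007,.004],-103.1)
cv2.imwrite("pics/w6.png",robot.grab_frame("wrist"))
E
```

```text
clock: 9.35
tool_pos: [0.6634, -0.0365, 0.0033]
tool_rot: [-83.5, 89.9, 173.4]
ft_force: [-0.7, -0.0, 0.3]
finger_gap: 0.237
clk 9.35 pos [ 0.6634 -0.0365  0.0033] F [-0.7 -0.   0.3] gap 0.237
zhead -103.09 xaxis [-0.001  0.    -1.   ]
shift cm [-0.07  0.04 -3.04]
wx 0.01
tilt fix wx,wy,wz [0.   0.01 0.08]
```

View pics/w6.png

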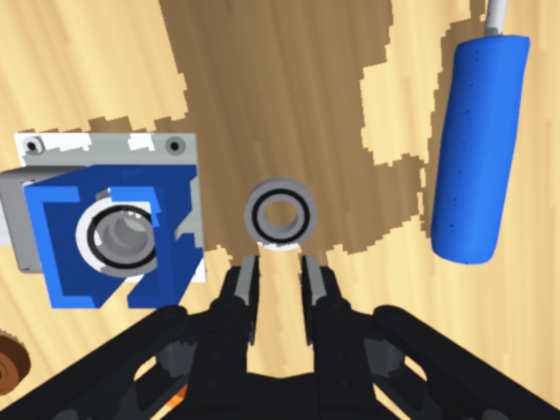

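```bash
python3 -m jog '[{"x":0,"y":0,"z":-0.3,"wx":0,"wy":0,"wz":0,"jaw":2},{"x":0,"y":0,"z":-0.2,"wx":0,"wy":0,"wz":0,"jaw":2},{"x":0,"y":0,"z":-0.2,"wx":0,"wy":0,"wz":0,"jaw":2},{"x":0,"y":0,"z":-0.2,"wx":0,"wy":0,"wz":0,"jaw":2},{"x":0,"y":0,"z":-0.2,"wx":0,"wy":0,"wz":0,"jaw":2},{"x":0,"y":0,"z":-0.3,"wx":0,"wy":0,"wz":0,"jaw":2},{"x":0,"y":0,"z":-0.3,"wx":0,"wy":0,"wz":0,"jaw":2},{"x":0,"y":0,"z":-0.3,"wx":0,"wy":0,"wz":0,"jaw":2},{"x":0,"y":0,"z":-0.3,"wx":0,"wy":0,"wz":0,"jaw":2},{"x":0,"y":0,"z":0,"wx":0,"wy":0,"wz":0,"jaw":2}]'; python3 - <<'E'
from h import *
plan([.6706,-.007,.004],-103.1)
cv2.imwrite("pics/w7.png",robot.grab_frame("wrist"))
E
```

```text
clock: 10.23
tool_pos: [0.6686, -0.0142, 0.0033]
tool_rot: [-102.5, 89.9, 154.4]
ft_force: [-0.5, 0.6, -0.0]
finger_gap: 0.23
clk 10.23 pos [ 0.6686 -0.0142  0.0033] F [-0.5  0.6 -0. ] gap 0.23
zhead -103.12 xaxis [-0.001  0.001 -1.   ]
shift cm [-0.07  0.03 -0.75]
wx -0.02
tilt fix wx,wy,wz [-0.   -0.02  0.09]
```

View pics/w7.png

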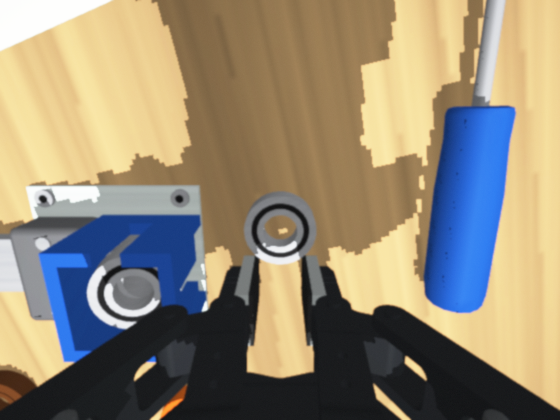

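```bash
python3 -m jog '[{"x":0,"y":0,"z":-0.33,"wx":0,"wy":0,"wz":0,"jaw":2},{"x":0,"y":0,"z":-0.33,"wx":0,"wy":0,"wz":0,"jaw":2},{"x":0,"y":0,"z":-0.33,"wx":0,"wy":0,"wz":0,"jaw":2},{"x":0,"y":0,"z":-0.33,"wx":0,"wy":0,"wz":0,"jaw":2},{"x":0,"y":0,"z":-0.33,"wx":0,"wy":0,"wz":0,"jaw":2},{"x":0,"y":0,"z":-0.33,"wx":0,"wy":0,"wz":0,"jaw":2},{"x":0,"y":0,"z":-0.33,"wx":0,"wy":0,"wz":0,"jaw":2},{"x":0,"y":0,"z":-0.33,"wx":0,"wy":0,"wz":0,"jaw":2},{"x":0,"y":0,"z":-0.33,"wx":0,"wy":0,"wz":0,"jaw":2},{"x":0,"y":0,"z":-0.33,"wx":0,"wy":0,"wz":0,"jaw":2},{"x":0,"y":0,"z":-0.33,"wx":0,"wy":0,"wz":0,"jaw":2},{"x":0,"y":0,"z":-0.33,"wx":0,"wy":0,"wz":0,"jaw":2},{"x":0,"y":0,"z":-0.33,"wx":0,"wy":0,"wz":0,"jaw":2},{"x":0,"y":0,"z":-0.33,"wx":0,"wy":0,"wz":0,"jaw":2},{"x":0,"y":0,"z":0,"wx":0,"wy":0,"wz":0,"jaw":2}]'; python3 - <<'E'
from h import *
W=model("wrist"); b=p2w(W,280,227,.009); print("b",b)
r=np.array([.6073,.2165,0]); d=r-b; a=np.degrees(np.arctan2(d[1],d[0])); print("dist",np.hypot(*d[:2]),"dir",a)
plan(b,a-180)
s,p,R=tool()
u=np.array([np.cos(np.radians(a)),np.sin(np.radians(a)),0]);
off=np.linalg.norm((b-p)[:2]); print("off",off)
for back in (.01,.0): print("retarget shift", (R.T@(b-(off+back)*u-p)*100).round(2))
cv2.imwrite("pics/w8.png",robot.grab_frame("wrist"))
E
```

```text
clock: 11.53
tool_pos: [0.6792, 0.0308, 0.0034]
tool_rot: [-106.9, 89.9, 150.0]
ft_force: [-0.6, 0.9, -0.4]
finger_gap: 0.235
b [0.68509772 0.05539098 0.009     ]
dist 0.17890947678326447 dir 115.77537133602478
clk 11.53 pos [0.6792 0.0308 0.0034] F [-0.6  0.9 -0.4] gap 0.235
zhead -103.12 xaxis [-0.001  0.001 -1.   ]
shift cm [-0.56  0.02 -2.53]
wx -38.9
tilt fix wx,wy,wz [ 0.   -0.02  0.08]
off 0.025286119031066076
retarget shift [-0.57  2.24  0.22]
retarget shift [-0.57  1.61 -0.56]
```

View pics/w8.png

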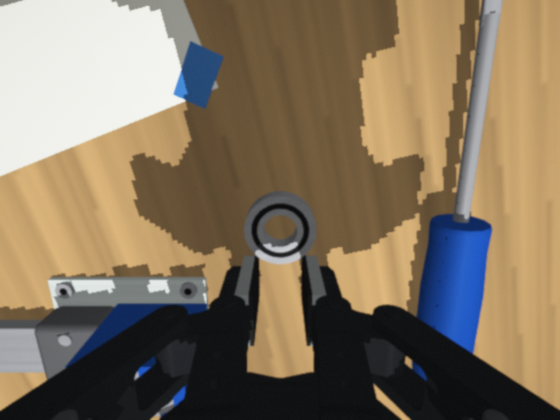

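```bash
python3 -m jog '[{"x":0,"y":0,"z":0.5,"wx":0,"wy":0,"wz":0,"jaw":2},{"x":0,"y":0,"z":0.7,"wx":0,"wy":0,"wz":0,"jaw":2},{"x":0,"y":1.1,"z":0,"wx":0,"wy":0,"wz":0,"jaw":2},{"x":0,"y":1.14,"z":0,"wx":0,"wy":0,"wz":0,"jaw":2},{"x":0,"y":0,"z":0,"wx":-6.5,"wy":0,"wz":0,"jaw":2},{"x":0,"y":0,"z":0,"wx":-6.5,"wy":0,"wz":0,"jaw":2},{"x":0,"y":0,"z":0,"wx":-6.5,"wy":0,"wz":0,"jaw":2},{"x":0,"y":0,"z":0,"wx":-6.5,"wy":0,"wz":0,"jaw":2},{"x":0,"y":0,"z":0,"wx":-6.5,"wy":0,"wz":0,"jaw":2},{"x":0,"y":0,"z":0,"wx":-6.4,"wy":0,"wz":0,"jaw":2},{"x":0,"y":0,"z":0,"wx":0,"wy":0,"wz":0,"jaw":2},{"x":0,"y":0,"z":0,"wx":0,"wy":0,"wz":0,"jaw":2}]'; python3 - <<'E'
from h import *
b=np.array([.6851,.0554,.0034])
plan(b,115.8-180)
cv2.imwrite("pics/w9.png",robot.grab_frame("wrist"))
W=model("wrist"); print(w2p(W,[b[0],b[1],.009]))
E
```

```text
clock: 12.58
tool_pos: [0.6979, 0.0123, 0.0033]
tool_rot: [-122.4, 89.9, 173.1]
ft_force: [-0.2, 0.1, -0.5]
finger_gap: 0.236
clk 12.58 pos [0.6979 0.0123 0.0033] F [-0.2  0.1 -0.5] gap 0.236
zhead -64.48 xaxis [-0.002  0.    -1.   ]
shift cm [-0.01  0.71 -4.44]
wx -0.28
tilt fix wx,wy,wz [-0.   -0.05  0.08]
[296.37165917 184.6182056 ]
```

View pics/w9.png

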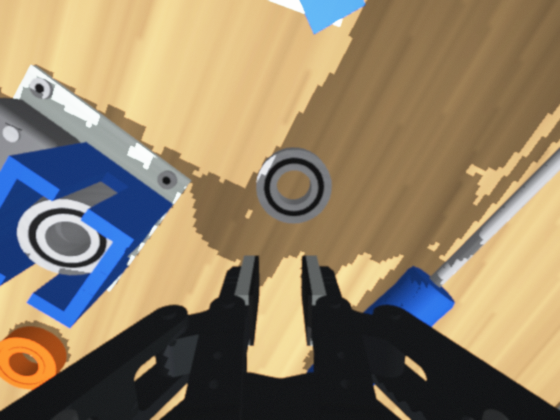

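```bash
python3 -m jog '[{"x":0,"y":0.2,"z":-0.4,"wx":0,"wy":0,"wz":0,"jaw":2},{"x":0,"y":0.25,"z":-0.4,"wx":0,"wy":0,"wz":0,"jaw":2},{"x":0,"y":0.2,"z":-0.3,"wx":0,"wy":0,"wz":0,"jaw":2},{"x":0,"y":0,"z":-0.3,"wx":0,"wy":0,"wz":0,"jaw":2},{"x":0,"y":0,"z":-0.2,"wx":0,"wy":0,"wz":0,"jaw":2},{"x":0,"y":0,"z":-0.2,"wx":0,"wy":0,"wz":0,"jaw":2},{"x":0,"y":0,"z":-0.2,"wx":0,"wy":0,"wz":0,"jaw":2},{"x":0,"y":0,"z":-0.25,"wx":0,"wy":0,"wz":0,"jaw":2},{"x":0,"y":0,"z":-0.3,"wx":0,"wy":0,"wz":0,"jaw":2},{"x":0,"y":0,"z":-0.3,"wx":0,"wy":0,"wz":0,"jaw":2},{"x":0,"y":0,"z":-0.3,"wx":0,"wy":0,"wz":0,"jaw":2},{"x":0,"y":0,"z":-0.3,"wx":0,"wy":0,"wz":0,"jaw":2},{"x":0,"y":0,"z":-0.3,"wx":0,"wy":0,"wz":0,"jaw":2},{"x":0,"y":0,"z":-0.3,"wx":0,"wy":0,"wz":0,"jaw":2},{"x":0,"y":0,"z":0,"wx":0,"wy":0,"wz":0,"jaw":2}]'; python3 - <<'E'
from h import *
plan([.6073,.2165,.0034],115.8-180)
cv2.imwrite("pics/w10.png",robot.grab_frame("wrist"))
E
```

```text
clock: 13.88
tool_pos: [0.686, 0.0532, 0.0033]
tool_rot: [-133.8, 89.9, 162.0]
ft_force: [0.5, 0.3, 0.2]
finger_gap: 0.236
clk 13.88 pos [0.686  0.0532 0.0033] F [0.5 0.3 0.2] gap 0.236
zhead -64.23 xaxis [-0.002  0.001 -1.   ]
shift cm [  0.02   0.02 -18.13]
wx -0.03
tilt fix wx,wy,wz [-0.   -0.08  0.08]
```

View pics/w10.png

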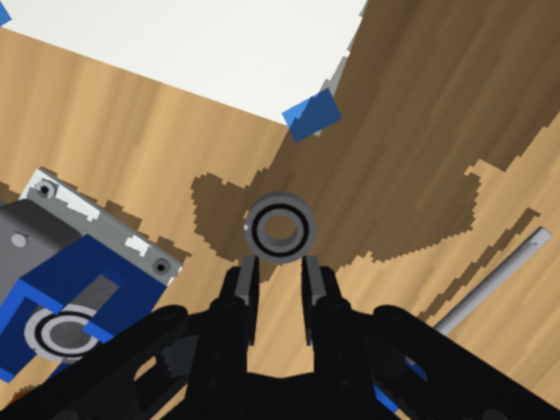

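```bash
python3 -m jog '[{"x":0,"y":0,"z":-0.3,"wx":0,"wy":0,"wz":0,"jaw":2},{"x":0,"y":0,"z":-0.4,"wx":0,"wy":0,"wz":0,"jaw":2},{"x":0,"y":0,"z":-0.4,"wx":0,"wy":0,"wz":0,"jaw":2},{"x":0,"y":0,"z":-0.4,"wx":0,"wy":0,"wz":0,"jaw":2},{"x":0,"y":0,"z":-0.4,"wx":0,"wy":0,"wz":0,"jaw":2},{"x":0,"y":0,"z":-0.4,"wx":0,"wy":0,"wz":0,"jaw":2},{"x":0,"y":0,"z":-0.4,"wx":0,"wy":0,"wz":0,"jaw":2},{"x":0,"y":0,"z":-0.4,"wx":0,"wy":0,"wz":0,"jaw":2},{"x":0,"y":0,"z":-0.4,"wx":0,"wy":0,"wz":0,"jaw":2},{"x":0,"y":0,"z":-0.4,"wx":0,"wy":0,"wz":0,"jaw":2},{"x":0,"y":0,"z":-0.4,"wx":0,"wy":0,"wz":0,"jaw":2},{"x":0,"y":0,"z":-0.4,"wx":0,"wy":0,"wz":0,"jaw":2},{"x":0,"y":0,"z":-0.4,"wx":0,"wy":0,"wz":0,"jaw":2},{"x":0,"y":0,"z":-0.4,"wx":0,"wy":0,"wz":0,"jaw":2},{"x":0,"y":0,"z":-0.4,"wx":0,"wy":0,"wz":0,"jaw":2},{"x":0,"y":0,"z":-0.4,"wx":0,"wy":0,"wz":0,"jaw":2},{"x":0,"y":0,"z":-0.4,"wx":0,"wy":0,"wz":0,"jaw":2},{"x":0,"y":0,"z":-0.3,"wx":0,"wy":0,"wz":0,"jaw":2},{"x":0,"y":0,"z":-0.2,"wx":0,"wy":0,"wz":0,"jaw":2},{"x":0,"y":0,"z":0,"wx":0,"wy":0,"wz":0,"jaw":2}]'; python3 - <<'E'
from h import *
plan([.6073,.2165,.0034],115.8-180)
cv2.imwrite("pics/w11.png",robot.grab_frame("wrist"))
W=model("wrist"); print(p2w(W,280,227,.009), w2p(W,[.6073,.2165,0]))
E
```

```text
clock: 15.6
tool_pos: [0.6548, 0.1179, 0.0034]
tool_rot: [-133.0, 89.9, 162.8]
ft_force: [0.6, -0.2, 0.7]
finger_gap: 0.234
clk 15.6 pos [0.6548 0.1179 0.0034] F [ 0.6 -0.2  0.7] gap 0.234
zhead -64.24 xaxis [-0.002  0.001 -1.   ]
shift cm [ 1.000e-02  1.000e-02 -1.094e+01]
wx -0.04
tilt fix wx,wy,wz [ 0.   -0.07  0.08]
[0.64406944 0.14034028 0.009     ] [280.04776     14.86933085]
```

View pics/w11.png

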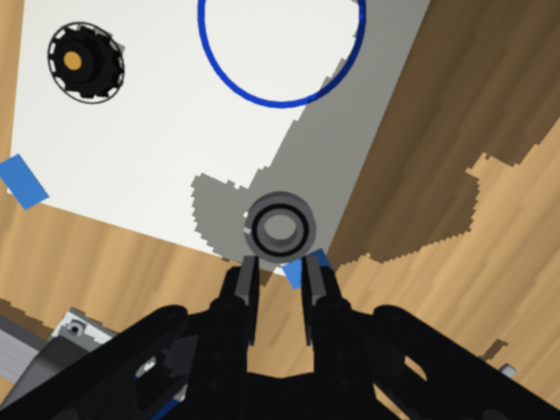

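```bash
python3 -m jog '[{"x":0,"y":0,"z":-0.3,"wx":0,"wy":0,"wz":0,"jaw":2},{"x":0,"y":0,"z":-0.4,"wx":0,"wy":0,"wz":0,"jaw":2},{"x":0,"y":0,"z":-0.4,"wx":0,"wy":0,"wz":0,"jaw":2},{"x":0,"y":0,"z":-0.4,"wx":0,"wy":0,"wz":0,"jaw":2},{"x":0,"y":0,"z":-0.4,"wx":0,"wy":0,"wz":0,"jaw":2},{"x":0,"y":0,"z":-0.4,"wx":0,"wy":0,"wz":0,"jaw":2},{"x":0,"y":0,"z":-0.4,"wx":0,"wy":0,"wz":0,"jaw":2},{"x":0,"y":0,"z":-0.4,"wx":0,"wy":0,"wz":0,"jaw":2},{"x":0,"y":0,"z":-0.4,"wx":0,"wy":0,"wz":0,"jaw":2},{"x":0,"y":0,"z":-0.4,"wx":0,"wy":0,"wz":0,"jaw":2},{"x":0,"y":0,"z":-0.4,"wx":0,"wy":0,"wz":0,"jaw":2},{"x":0,"y":0,"z":-0.4,"wx":0,"wy":0,"wz":0,"jaw":2},{"x":0,"y":0,"z":-0.4,"wx":0,"wy":0,"wz":0,"jaw":2},{"x":0,"y":0,"z":-0.4,"wx":0,"wy":0,"wz":0,"jaw":2},{"x":0,"y":0,"z":-0.4,"wx":0,"wy":0,"wz":0,"jaw":2},{"x":0,"y":0,"z":-0.4,"wx":0,"wy":0,"wz":0,"jaw":2},{"x":0,"y":0,"z":-0.3,"wx":0,"wy":0,"wz":0,"jaw":2},{"x":0,"y":0,"z":-0.2,"wx":0,"wy":0,"wz":0,"jaw":2},{"x":0,"y":0,"z":0,"wx":0,"wy":0,"wz":0,"jaw":2}]'; python3 - <<'E'
from h import *
plan([.6073,.2165,.0034],115.8-180)
cv2.imwrite("pics/w12.png",robot.grab_frame("wrist"))
W=model("wrist"); print(p2w(W,280,227,.009), w2p(W,[.6073,.2165,0]))
E
```

```text
clock: 17.23
tool_pos: [0.6253, 0.1791, 0.0035]
tool_rot: [-134.9, 89.9, 160.8]
ft_force: [-0.2, -0.3, -0.5]
finger_gap: 0.236
clk 17.23 pos [0.6253 0.1791 0.0035] F [-0.2 -0.3 -0.5] gap 0.236
zhead -64.23 xaxis [-0.002  0.001 -1.   ]
shift cm [ 0.01  0.   -4.15]
wx -0.03
tilt fix wx,wy,wz [-0.   -0.07  0.07]
[0.61456102 0.20156483 0.009     ] [279.90814325 185.42557893]
```

View pics/w12.png

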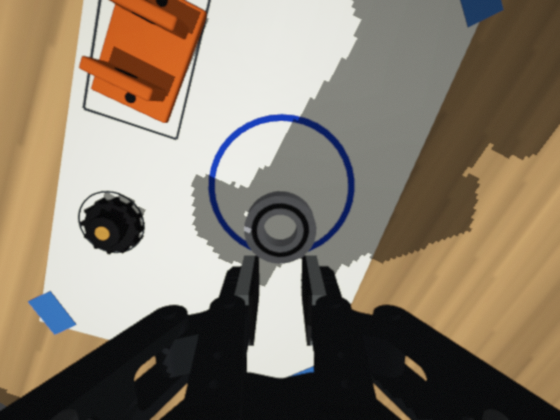

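```bash
python3 -m jog '[{"x":0,"y":0.02,"z":-0.2,"wx":0,"wy":0,"wz":0,"jaw":2},{"x":0,"y":0.02,"z":-0.2,"wx":0,"wy":0,"wz":0,"jaw":2},{"x":0,"y":0.02,"z":-0.2,"wx":0,"wy":0,"wz":0,"jaw":2},{"x":0,"y":0,"z":-0.25,"wx":0,"wy":0,"wz":0,"jaw":2},{"x":0,"y":0,"z":-0.25,"wx":0,"wy":0,"wz":0,"jaw":2},{"x":0,"y":0,"z":-0.2,"wx":0,"wy":0,"wz":0,"jaw":2},{"x":0,"y":0,"z":-0.2,"wx":0,"wy":0,"wz":0,"jaw":2},{"x":0,"y":0,"z":-0.1,"wx":0,"wy":0,"wz":0,"jaw":2},{"x":0,"y":0,"z":0,"wx":0,"wy":0,"wz":0,"jaw":2},{"x":0,"y":0,"z":0.3,"wx":0,"wy":0,"wz":0,"jaw":2},{"x":0,"y":0,"z":1,"wx":0,"wy":0,"wz":0,"jaw":2},{"x":0,"y":0,"z":1,"wx":0,"wy":0,"wz":0,"jaw":2},{"x":0,"y":0,"z":0,"wx":0,"wy":0,"wz":0,"jaw":2},{"x":0,"y":0,"z":0,"wx":0,"wy":0,"wz":0,"jaw":2}]'; python3 - <<'E'
from h import *
plan([.6073,.2165,.0034],115.8-180)
cv2.imwrite("pics/w13.png",robot.grab_frame("wrist"))
E
```

```text
clock: 18.45
tool_pos: [0.6296, 0.1713, 0.0034]
tool_rot: [-134.4, 89.9, 161.2]
ft_force: [0.4, 0.4, -0.1]
finger_gap: 0.239
clk 18.45 pos [0.6296 0.1713 0.0034] F [ 0.4  0.4 -0.1] gap 0.239
zhead -64.39 xaxis [-0.002  0.001 -1.   ]
shift cm [ 0.01 -0.06 -5.04]
wx -0.19
tilt fix wx,wy,wz [-0.   -0.06  0.06]
```

View pics/w13.png

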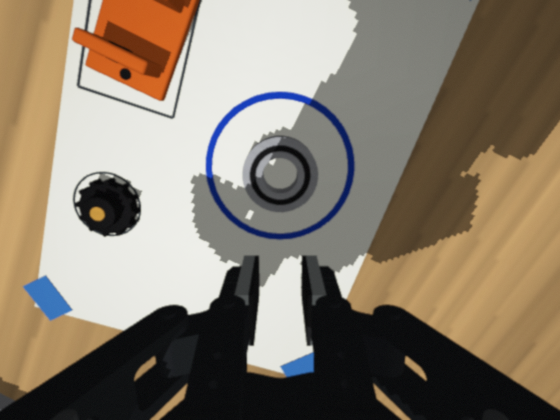

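```bash
python3 -m jog '[{"x":-2,"y":0,"z":0.3,"wx":0,"wy":0,"wz":0,"jaw":2},{"x":-3.5,"y":0,"z":0,"wx":0,"wy":0,"wz":0,"jaw":2},{"x":-3.5,"y":0,"z":0,"wx":0,"wy":0,"wz":0,"jaw":2},{"x":-3.5,"y":0,"z":0,"wx":0,"wy":0,"wz":0,"jaw":2},{"x":-3.5,"y":0,"z":0,"wx":0,"wy":0,"wz":0,"jaw":2},{"x":0,"y":-3.5,"z":0,"wx":0,"wy":0,"wz":0,"jaw":2},{"x":0,"y":-3.5,"z":0,"wx":0,"wy":0,"wz":0,"jaw":2},{"x":0,"y":-3.5,"z":0,"wx":0,"wy":0,"wz":0,"jaw":2},{"x":0,"y":-3.5,"z":1,"wx":0,"wy":0,"wz":0,"jaw":2},{"x":0,"y":-3,"z":2.5,"wx":0,"wy":0,"wz":0,"jaw":2},{"x":0,"y":-3,"z":2.5,"wx":0,"wy":0,"wz":0,"jaw":2},{"x":0,"y":-3,"z":2.5,"wx":0,"wy":0,"wz":0,"jaw":2},{"x":0,"y":-3,"z":2.5,"wx":0,"wy":0,"wz":0,"jaw":2},{"x":0,"y":0,"z":3,"wx":0,"wy":0,"wz":0,"jaw":2},{"x":0,"y":0,"z":3,"wx":0,"wy":0,"wz":0,"jaw":2},{"x":0,"y":0,"z":3,"wx":0,"wy":0,"wz":0,"jaw":2},{"x":0,"y":0,"z":3,"wx":0,"wy":0,"wz":0,"jaw":2},{"x":0,"y":0,"z":0,"wx":0,"wy":0,"wz":0,"jaw":2},{"x":0,"y":0,"z":0,"wx":0,"wy":0,"wz":0,"jaw":2}]'; python3 - <<'E'
from h import *
plan([.6073,.2165,.0034],115.8-180)
cv2.imwrite("pics/t14.png",robot.grab_frame("top"))
cv2.imwrite("pics/s14.png",robot.grab_frame("scene"))
im=cv2.imread("pics/t14.png"); cv2.imwrite("pics/t14c.png",cv2.resize(im[160:310,95:255],None,fx=4,fy=4,interpolation=cv2.INTER_CUBIC))
E
```

```text
clock: 20.08
tool_pos: [0.4964, -0.1513, 0.1633]
tool_rot: [-141.7, 89.9, 153.9]
ft_force: [-0.6, 0.5, -0.3]
finger_gap: 0.235
clk 20.08 pos [ 0.4964 -0.1513  0.1633] F [-0.6  0.5 -0.3] gap 0.235
zhead -64.41 xaxis [-0.002  0.001 -1.   ]
shift cm [ 16.    25.9  -28.36]
wx -0.21
tilt fix wx,wy,wz [-0.   -0.09  0.07]
```

View pics/t14.png

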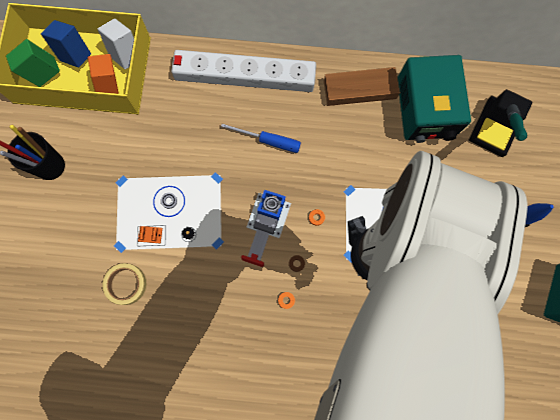

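View pics/t14c.png

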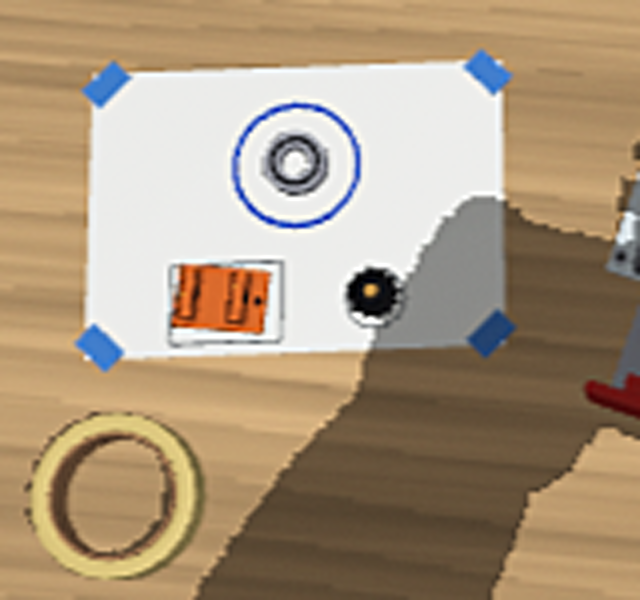

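View pics/s14.png

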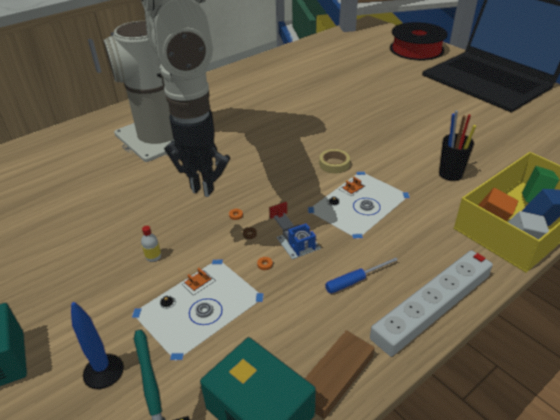

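The bearing lies flat and centred in the ring, about (169,201) in the top view. The plunger is out, and everything else is where it was.

```bash
python3 -c "
from plant import robot
print(robot.hand_in())"
```

```text
the job is handed in; nothing more can be done
None
```

I pushed the plunger to its stop once. The tool stopped moving while the force rose to about 16 N along the push (about 19 N in total), and then the plunger sprang fully back. One bearing came out. I nudged it in a cradle of two fingertips set 20 mm apart, never pinching it: first sideways clear of the feeder, then in a straight line into the empty ring.

**Last checks:**
- **Bearing:** the top, scene and wrist pictures all show it flat and wholly inside the ring. It is near the middle, within about 4 mm by the wrist view.
- **Feeder:** the pad is out at rest, and bearings are still in the magazine. I saw no second one on the table, but I did not count those left inside.
- **Other things:** the bracket, nut, tape, driver, other sheet, glue and ring look-alikes look unmoved. In the last top picture the arm hid the other sheet's parts and the glue, so I judged those from the scene picture.
- **Robot:** it stood clear and touched nothing at hand-in, at about 20 s.
- **Disagreement:** early on, the scene camera put the feeder 6 to 11 mm and the ring about 4 mm away from where the top camera did. I relied on the top and wrist views, which agreed to within about 3 mm on the bearing and the ring.

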